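# Sort the welder's handful back to its places

### The arm

A 6-joint arm with a two-finger parallel gripper is mounted at the origin on the work surface. World frame = base frame: x ahead of the robot, y to its left, z up, the work surface at z = 0. Lengths are in m, angles in rad, forces in N, time in s.
With the tool pointing down it reaches from about 0.3 to 0.775 m from the base axis. Payload 14.6 kg.
Tool frame: the origin (TCP) lies at the very end of the fingers, on their centre line; the grasp point (between the pads) lies 19 mm behind it; z points along the fingers, y is the line along which they close (so a half turn about z gives the same grasp; the last joint's range is limited). The gripper opens to 94 mm and grips with 3 to 60 N. Pads are 16 mm wide; open, the fingers measure 119 mm over their backs; the gripper's body (75 mm by 177 mm) begins 78 mm behind the grasp point.
Start: joints at [-1.309, 0.3, 1.521, -0, 1.321, -0.067], TCP at [0.178, -0.521, 0.205] pointing down, gripper open.
Joint ranges: [-3.03, 3.03], [-0.79, 2.21], [0.23, 2.52], [-1.04, 4.18], [0, 3.07], [-2.55, 2.55]. Speed limits (rad/s): [2.22, 2.22, 2.57, 3.14, 3.14, 3.14].

### API

Orientations are given as [roll, pitch, yaw] about the fixed x, y, z axes, in that order (R = Rz(yaw) Ry(pitch) Rx(roll)).
In Python, from station import ctrl gives the robot as it stands.
- The arm moves only by the tool move_arm, never from a script. Its argument "increments" is a list of rows, each a list of 7 numbers: the opening, from 0 (shut) to 1 (fully open), then the shift along the tool's x, y, z in units of 50 mm (1.0 is 50 mm), then the turn, a rotation vector about the tool's x, y, z in rad. In form: [[claw, tx, ty, tz, rx, ry, rz], ...]. A call has 1 to 20 rows; each row shifts and turns the commanded pose from where the row before left it, along the tool's axes as they then stand; what a row does not reach is not made up. A row lasts 1/10 s, in which the tool goes at most 50 mm and 8.59 degrees, less where a joint would pass 70% of its speed; a pose out of reach is approached as far as the arm can. A call is refused whole if a number of a shift passes 1 or a number of a turn 0.15, either way. A call with a gripper value outside its range is refused whole. The fingers move at their own pace and stop on an object; "force" is the grip in N (left out, the last holds). Time passes only in rows, so rows that do not move let the fingers close. It gives the time, the measured TCP pose, the force, the opening and the grip force at its end, in the units of the state.
- ctrl.get_obs(): the state, without advancing time (a new reading comes with each control period).
- ctrl.camera(name): name is "side" or "top" or "wrist"; returns a dict with "color" (400x640x3 uint8, blue, green, red), "K" (3x3 intrinsics, pixels), "distortion" ([k1, k2, p1, p2, k3] as OpenCV has them; the pictures are not rectified), "pose" (4x4, takes a point from camera to world coordinates); the wrist camera has in their place "tool_from_camera" (4x4, takes a point from camera to tool coordinates, whose origin is the TCP and whose axes are the flange's). Camera axes: x right, y down, z forward; pixel columns grow to the right and rows downward; lengths in m; the calibration is good to about 2 mm. A picture is of the moment at which its call begins: read the wrist's pose just before it. There is no depth.
- ctrl.hand_in(): hands the job in; it is judged then, once.
Trained networks look in a picture, given as the dict that the camera call returned (one of the last four; its "shot" number tells which), for a name from the list of things; names that differ only in an ending like _2 or _b are one class to them, and where a whole thing is asked for, a point or a joint stands for the part that bears it (a point fixed in the world has none). Each returns a list of dicts, best first, with "conf" (0 to 1); they miss things now and then, are a little off and sometimes report something else, mostly with a low value. They report only what shows in the picture. A call takes as long as a camera call.
- ctrl.cut_out(name, picture): "mask" (400x640 bool, what is visible of it) and "centre" ([row, column] in pixels, amid what is visible of it).
The state is a dict: "time_s": time; "qpos": joint angles; "joint_vel": joint speeds; "tau": joint torques, N m; "ee_pos": TCP position; "eef_rot": TCP orientation; "force": force on the tool from outside, world axes, zero at the start; "moment": the same for the moment, N m; "grip_width": finger opening in m; "grip_force": force on a finger pad.
Only numpy, scipy, OpenCV 4.12 (cv2) and the standard library are available. Lean on these libraries where they do the work, as an engineer would, in place of code of your own. Each camera call takes 0.05 s, during which the arm holds its last target. There are 200 camera calls.

### The job

Clear the mixed handful off the welding table: lay both loose copper contact tips in the steel tray that already holds copper tips, stand the brass gas diffuser on its base in the tray with the brass diffusers, lay the loose green gusset flat and squared up on top of the stack of green gussets in its tray, and put the chrome tape measure down inside the open grey steel tool box. Leave the freshly tacked steel tee bracket, which is still cooling, standing where it is.

Things in the scene. Friction and masses are not known exactly. Their poses are not given: they have to be found in the camera images.
- tip_a: one of two alike loose copper contact tips lying on the table: 45 mm long round bar, 12 mm in diameter over the middle 26 mm, 8 mm threaded tail at -x, tapered nose at +x. Origin on its axis at mid-length, 6 mm above what it lies on; x along its length, level; it may lie rolled, so y and z point anywhere round x. 28 to 46 g
- tip_b: one of two alike loose copper contact tips lying on the table: 45 mm long round bar, 12 mm in diameter over the middle 26 mm, 8 mm threaded tail at -x, tapered nose at +x. Origin on its axis at mid-length, 6 mm above what it lies on; x along its length, level; it may lie rolled, so y and z point anywhere round x. 28 to 46 g
- diffuser: loose brass gas diffuser standing upright on the table: a 22 mm diameter cylinder from its base to 24 mm up, then a 14 mm diameter threaded neck, 40 mm high in all. Origin at the centre of its underside, z up along its axis. 48 to 78 g
- gusset: loose green steel gusset plate lying flat, 10 mm thick: a symmetric trapezoid 45 mm wide along x, its long edge (80 mm) at x = -22.5 mm, its short edge (36 mm) at x = +22.5 mm, both parallel to y (take it across these two). Origin midway between these edges on the underside, z up. 160 to 260 g
- tape: chrome tape measure with yellow and black discs on both faces and a red lock button, standing on its flat base: 64 mm long (x, plus a small blade hook at +x), 32 mm thick with flat parallel faces (y), 60 mm high. Origin at the centre of its underside, z up. 210 to 340 g
- bracket: bystander, not to be moved: bare steel tee bracket tacked together, loose on the table; base plate 50 mm (x) by 70 mm (y) by 6 mm, with an upright plate 6 mm thick and 70 mm long (along y, at x = 4 mm) rising to 54 mm. Origin at the centre of its underside. 330 g
- tip_tray: Fixed open sheet-steel tray, 140 (x) by 130 (y) mm, rim 20 mm high, walls and floor 3 mm thick; origin under its centre on the table, z up. Four copper tips are fixed in it at x = +30 to +59 mm, lying along y, up to 15 mm high; the floor from x = -67 to +28 mm is free for the two loose tips
- diffuser_tray: Fixed open sheet-steel tray, 140 (x) by 130 (y) mm, rim 20 mm high, walls and floor 3 mm thick; origin under its centre on the table, z up. Three brass diffusers are fixed in it, standing in a row at x = +32 to +57 mm, up to 43 mm high; the floor from x = -67 to +30 mm is free for the loose one
- gusset_tray: Fixed shallow plywood tray, 130 by 130 mm, rim 12 mm high; origin under its centre on the table, z up. At its centre a fixed stack of two gussets like the loose one, long edge at x = -22.5 mm along y, the top of the stack at z = 23 mm: the loose gusset goes on top, the same way round or turned by half a turn
- tool_box: Fixed dented grey steel box, 130 (x) by 190 (y) mm, walls 55 mm high, 3 mm thick; origin under its centre on the table, z up, inner floor at z = 3 mm. Lid stands open on the +x rim, leaning back 15 deg, its top 183 mm above the table, 35 mm behind the rim. Small hand tools are fixed at the -y end (y below -38 mm, up to 13 mm high); the floor from y = -36 to +92 mm is free

How it is judged:
By the outcome, as a careful person would: the job done as asked, in the order asked, and still so for the second after the job is handed in, with the robot touching nothing.
It also fails if it takes over 125 s, if anything falls off the work surface, if the arm or the gripper's body presses on something with over 40 N, if the wrist force passes 120 N, or if a joint passes its speed limit or range.

## Working session

There is one attempt and no reset: what is moved stays moved. The work goes in short steps, Python scripts to look and compute and a tool call to move; the robot and the scene stay as the last step left them, time stands still between calls to the robot, and variables do not carry over. Pictures are saved under pics/ and viewed, at most 14 in all, crops included, and the job is handed in when it is done.

Besides the shell and the picture viewer there is one more tool, called after "Request:" by a JSON object that holds its "api" and its "payload", one argument or row to a line. move_arm: Moves the arm, as the interface text tells. Its arguments: {"type":"object","properties":{"increments":{"type":"array","items":{"type":"array","items":{"type":"number"}}},"force":{"type":"number"}},"required":["increments"]}

```bash
ls; mkdir -p pics; python3 - <<'E'
from station import ctrl
import cv2,numpy as np
o=ctrl.get_obs();print(o)
for n in("top","side"):
    p=ctrl.camera(n);cv2.imwrite(f"pics/{n}0.png",p["color"]);print(n,p["K"],p["distortion"],p["pose"])
p=ctrl.camera("wrist");print(p["K"],p["tool_from_camera"])
E
```

```text
pics
{'time_s': 0.0, 'qpos': array([-1.30859414e+00,  3.00464499e-01,  1.52160037e+00, -2.56023726e-06,
        1.32071325e+00, -6.65880104e-02]), 'joint_vel': array([-5.97119544e-05,  1.61599801e-04,  1.46808593e-03, -2.57237313e-04,
       -1.82180087e-04, -3.68500724e-04]), 'tau': array([-3.70064654e-04, -5.31806552e+01, -3.52734375e+01,  7.08445231e-02,
        2.44358007e-02, -4.29990610e-05]), 'ee_pos': array([ 0.17752548, -0.52027156,  0.2048818 ]), 'eef_rot': array([-3.14040965e+00, -7.64050937e-05,  3.28790782e-01]), 'force': array([-0.52250248,  0.60757838, -0.06316401]), 'moment': array([-0.00373708, -0.03468428,  0.02334645]), 'grip_force': 0.0, 'grip_width': 0.0942185809645746}
top [[369.1545415    0.         317.14960631]
 [  0.         369.1545415  192.42423936]
 [  0.           0.           1.        ]] [0.00859518 0.         0.         0.         0.        ] [[-0.0166862  -0.98725123  0.15829267  0.38123004]
 [-0.99919825  0.01070255 -0.03857863  0.01329149]
 [ 0.03639267 -0.15880949 -0.98663829  0.86096385]
 [ 0.          0.          0.          1.        ]]
side [[372.95208555   0.         314.55116967]
 [  0.         372.95208555 203.48421459]
 [  0.           0.           1.        ]] [-0.08975765  0.          0.          0.          0.        ] [[ 0.97104004 -0.15058932  0.18548341  0.38821529]
 [-0.23882881 -0.59075243  0.77069602 -0.6305408 ]
 [-0.00648381 -0.79267548 -0.60960933  0.52060164]
 [ 0.          0.          0.          1.        ]]
[[341.37818356   0.         318.46750115]
 [  0.         341.37818356 193.65881093]
 [  0.           0.           1.        ]] [[ 3.36615101e-04 -9.61859136e-01 -2.73545040e-01  8.10211609e-02]
 [ 9.99999655e-01  5.31367538e-04 -6.37868397e-04 -1.02940843e-03]
 [ 7.58892500e-04 -2.73544731e-01  9.61858984e-01 -1.79663388e-01]
 [ 0.00000000e+00  0.00000000e+00  0.00000000e+00  1.00000000e+00]]
```

View pics/top0.png

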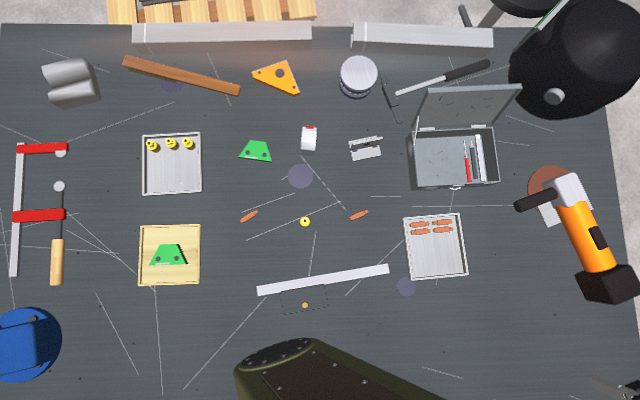

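View pics/side0.png

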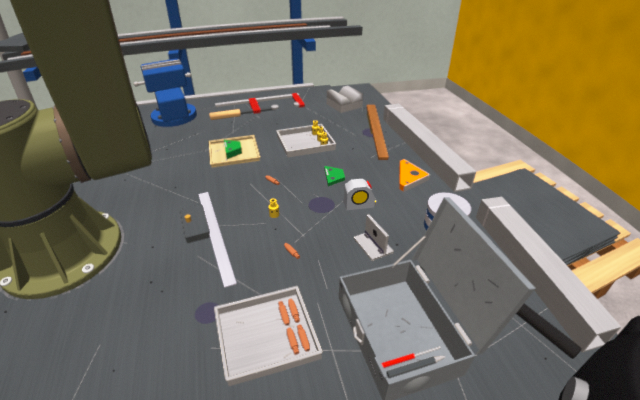

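```bash
cat > h.py <<'E'
import numpy as np,cv2
from scipy.optimize import minimize
from scipy.spatial.transform import Rotation as Ro
from station import ctrl
def box(x0,x1,y0,y1,z0,z1): return np.array([[x,y,z] for x in(x0,x1) for y in(y0,y1) for z in(z0,z1)])/1e3
a=np.linspace(0,2*np.pi,24,endpoint=False)
def ringx(x,r): return np.c_[np.full(24,x),r*np.cos(a),6+r*np.sin(a)]/1e3
def ringz(z,r): return np.c_[r*np.cos(a),r*np.sin(a),np.full(24,z)]/1e3
tip=np.vstack([ringx(-22.5,4),ringx(-13,6),ringx(13,6),ringx(22.5,3.5)])
M={'tip_a':[tip],'diffuser':[np.vstack([ringz(0,11),ringz(24,11)]),np.vstack([ringz(24,7),ringz(40,7)])],
'gusset':[np.array([[x,y,z] for z in(0,10) for x,y in((-22.5,-40),(-22.5,40),(22.5,-18),(22.5,18))])/1e3],
'tape':[box(-32,32,-16,16,0,60)],'bracket':[box(-25,25,-35,35,0,6),box(1,7,-35,35,0,54)],
'tip_tray':[box(-70,70,-65,65,0,20)],'diffuser_tray':[box(-70,70,-65,65,0,20)],'gusset_tray':[box(-65,65,-65,65,0,12)],
'tool_box':[box(-65,65,-95,95,0,55),np.array([[x,y,z] for y in(-95,95) for x,z in((65,55),(100,183))])/1e3]}
def shot(n):
    o=ctrl.get_obs();p=ctrl.camera(n)
    if n=='wrist':
        T=np.eye(4);T[:3,:3]=Ro.from_euler('xyz',o['eef_rot']).as_matrix();T[:3,3]=o['ee_pos'];p['pose']=T@p['tool_from_camera']
    return p
def proj(X,p):
    C=np.linalg.inv(p['pose']);r,_=cv2.Rodrigues(C[:3,:3])
    return cv2.projectPoints(np.ascontiguousarray(X,float),r,C[:3,3],p['K'],np.array(p['distortion']))[0].reshape(-1,2)
def unproj(uv,p,z):
    q=cv2.undistortPoints(np.array(uv,float).reshape(-1,1,2),p['K'],np.array(p['distortion'])).reshape(-1,2)
    d=np.c_[q,np.ones(len(q))]@p['pose'][:3,:3].T;c=p['pose'][:3,3]
    return c+d*((z-c[2])/d[:,2])[:,None]
def render(name,s,p,k=4):
    R=Ro.from_euler('z',s[2]).as_matrix();m=np.zeros((400*k,640*k),np.uint8)
    for X in M[name]:
        q=proj(X@R.T+[s[0],s[1],s[3] if len(s)>3 else 0],p)
        cv2.fillConvexPoly(m,cv2.convexHull(((q+.5)*k*16).astype(np.int32)),1,shift=4)
    return m
def fit(name,views,s0,z=0):
    """views: list of (picture, mask)"""
    ms=[]
    for p,m in views: ms.append(cv2.resize(m.astype(np.uint8),None,fx=4,fy=4,interpolation=cv2.INTER_NEAREST))
    def cost(s):
        c=0
        for (p,_),m in zip(views,ms):
            r=render(name,[*s,z],p);c+=1-np.count_nonzero(r&m)/max(1,np.count_nonzero(r|m))
        return c/len(views)
    r=minimize(cost,s0,method='Nelder-Mead',options=dict(initial_simplex=np.array(s0)+np.array([[0,0,0],[.01,0,0],[0,.01,0],[0,0,.2]]),xatol=2e-4,fatol=1e-4,maxiter=120))
    return r.x,r.fun
def go(x,y,z,yaw):
    o=ctrl.get_obs();R=Ro.from_euler('xyz',o['eef_rot']).as_matrix()
    G=(Ro.from_euler('z',yaw)*Ro.from_euler('x',np.pi)).as_matrix()
    d=np.array([x,y,z])-o['ee_pos']
    rv=Ro.from_matrix(R.T@G).as_rotvec()
    print('now',o['ee_pos'].round(4),o['eef_rot'].round(3),'t',o['time_s'],'w',round(o['grip_width'],4),'gf',o['grip_force'])
    print('  units(before turn)',(R.T@d/.05).round(3),'units(after turn)',(G.T@d/.05).round(3),'turn',rv.round(3))
E
cat > m1.py <<'E'
from h import *
import warnings
P={n:shot(n) for n in('top','side')}
yaw0={'gusset':[0.,3.14],'tape':[0.,1.57],'tip_a':[0.,.8,1.57,2.4],'bracket':[0,1.57,3.14,-1.57]}
for name in M:
    D={n:[d for d in ctrl.cut_out(name,P[n]) if d['conf']>.3] for n in P}
    print(name,{n:[(round(d['conf'],2),np.array(d['centre']).round().tolist(),int(d['mask'].sum())) for d in D[n]] for n in D})
    z=M[name][0][:,2].max()/2
    for d in D['top']:
        c=unproj([d['centre'][::-1]],P['top'],z)[0]
        v=[(P['top'],d['mask'])]
        for e in D['side']:
            if np.linalg.norm(unproj([e['centre'][::-1]],P['side'],z)[0]-c)<.05: v.append((P['side'],e['mask']));break
        r=sorted([fit(name,v,[c[0],c[1],y]) for y in yaw0.get(name,[0.])],key=lambda t:t[1])
        print('  ',len(v),[(q[0].round(4).tolist(),round(q[1],3)) for q in r[:2]])
E
python3 m1.py
```

```text
tip_a {'top': [(0.61, [216.0, 356.0], 58)], 'side': [(0.56, [181.0, 272.0], 60)]}
   1 [([0.4655, -0.1182, 1.9736], np.float64(0.396)), ([0.4645, -0.1152, 2.0281], np.float64(0.398))]
diffuser {'top': [(0.4, [223.0, 306.0], 56)], 'side': [(0.62, [210.0, 276.0], 146), (0.61, [251.0, 291.0], 111)]}
   2 [([0.4508, 0.0104, 0.0232], np.float64(0.241))]
gusset {'top': [(0.81, [148.0, 258.0], 434), (0.64, [141.0, 308.0], 442)], 'side': [(0.77, [176.0, 332.0], 321)]}
   2 [([0.6221, 0.124, -0.1327], np.float64(0.113)), ([0.6203, 0.1248, 3.338], np.float64(0.335))]
   1 [([0.646, -0.0061, 4.6492], np.float64(0.275)), ([0.6457, 0.004, 1.4911], np.float64(0.292))]
tape {'top': [(0.86, [140.0, 311.0], 476)], 'side': [(0.95, [195.0, 358.0], 875)]}
   2 [([0.6394, -0.0014, -0.1741], np.float64(0.155)), ([0.6394, -0.0014, 2.9689], np.float64(0.155))]
bracket {'top': [(0.75, [149.0, 363.0], 600)], 'side': [(0.82, [242.0, 373.0], 1009), (0.64, [174.0, 332.0], 303), (0.61, [196.0, 359.0], 838)]}
   2 [([0.6264, -0.1352, 0.207], np.float64(0.071)), ([0.6262, -0.1349, 0.2018], np.float64(0.072))]
tip_tray {'top': [(0.56, [246.0, 436.0], 3764)], 'side': [(0.86, [334.0, 265.0], 7467), (0.48, [198.0, 358.0], 813)]}
   2 [([0.3901, -0.2866, 0.0765], np.float64(0.04))]
diffuser_tray {'top': [(0.7, [150.0, 364.0], 608), (0.55, [163.0, 173.0], 3595)], 'side': [(0.8, [141.0, 306.0], 1470), (0.74, [195.0, 358.0], 819)]}
   1 [([0.6652, -0.1329, -0.5733], np.float64(0.811))]
   2 [([0.5896, 0.3174, 0.0497], np.float64(0.051))]
gusset_tray {'top': [(0.73, [256.0, 172.0], 3816)], 'side': [(0.67, [153.0, 235.0], 1237), (0.6, [250.0, 291.0], 66)]}
   2 [([0.3809, 0.3165, 0.0163], np.float64(0.062))]
tool_box {'top': [(0.66, [136.0, 457.0], 8682)], 'side': [(0.57, [304.0, 436.0], 21598)]}
   2 [([0.5956, -0.3345, 0.0411], np.float64(0.079))]
```

```bash
python3 -c "
from h import *
go(.4655,-.118,.15,1.95)"
```

```text
now [ 0.1776 -0.5205  0.2055] [3.142 0.    0.329] t 1.15 w 0.094 gf 0.0
  units(before turn) [ 8.049 -5.76   1.109] units(after turn) [5.347 8.329 1.109] turn [ 0.     0.    -1.621]
```

Request:
{"api": "move_arm", "payload": {
  "increments": [
    [0.4,0,0,0,0,0,-0.147],
    [0.4,0,0,0,0,0,-0.147],
    [0.4,0,0,0,0,0,-0.147],
    [0.4,0,0,0,0,0,-0.147],
    [0.4,0,0,0,0,0,-0.147],
    [0.4,0,0,0,0,0,-0.147],
    [0.4,0,0,0,0,0,-0.147],
    [0.4,0,0,0,0,0,-0.147],
    [0.4,0,0,0,0,0,-0.147],
    [0.4,0,0,0,0,0,-0.147],
    [0.4,0,0,0,0,0,-0.147],
    [0.4,0,0,0,0,0,0]
  ]
}}

```text
time_s: 2.35
ee_pos: [0.1776, -0.5205, 0.2054]
eef_rot: [-3.142, -0.0, 1.948]
force: [0.7, 0.1, 0.4]
grip_width: 0.0379
grip_force: 0.0
```

```bash
python3 -c "
from h import *
go(.4655,-.118,.15,1.95)"
```

```text
now [ 0.1776 -0.5205  0.2054] [-3.142 -0.     1.948] t 2.35 w 0.0379 gf 0.0
  units(before turn) [5.361 8.321 1.108] units(after turn) [5.347 8.33  1.109] turn [-0.    -0.    -0.002]
```

Request:
{"api": "move_arm", "payload": {
  "increments": [
    [0.4,0.445,0.69,0.092,0,0,0],
    [0.4,0.445,0.69,0.092,0,0,0],
    [0.4,0.445,0.69,0.092,0,0,0],
    [0.4,0.445,0.69,0.092,0,0,0],
    [0.4,0.445,0.69,0.092,0,0,0],
    [0.4,0.445,0.69,0.092,0,0,0],
    [0.4,0.445,0.69,0.092,0,0,0],
    [0.4,0.445,0.69,0.092,0,0,0],
    [0.4,0.445,0.69,0.092,0,0,0],
    [0.4,0.445,0.69,0.092,0,0,0],
    [0.4,0.445,0.69,0.092,0,0,0],
    [0.4,0.445,0.69,0.092,0,0,0],
    [0.4,0,0,0,0,0,0]
  ]
}}

```text
time_s: 3.65
ee_pos: [0.4665, -0.1173, 0.1497]
eef_rot: [-3.141, -0.001, 1.945]
force: [0.2, -0.4, -0.7]
grip_width: 0.0373
grip_force: 0.0
```

```bash
cat > look.py <<'E'
from h import *
import sys
def look(name,near,yaws,pic=None,z=0):
    p=shot('wrist')
    if pic: cv2.imwrite(f'pics/{pic}.png',p['color'])
    best=None
    for d in ctrl.cut_out(name,p):
        zc=M[name][0][:,2].max()/2+z
        c=unproj([d['centre'][::-1]],p,zc)[0]
        print('  cand',round(d['conf'],2),np.array(d['centre']).round().tolist(),int(d['mask'].sum()),c.round(4))
        if d['conf']>.25 and np.hypot(*(c[:2]-near))<.06 and best is None:
            best=min([fit(name,[(p,d['mask'])],[c[0],c[1],y],z) for y in yaws],key=lambda t:t[1])
            print('FIT',name,best[0].round(4),round(best[1],3))
    return best
E
python3 -c "
from look import *
b=look('tip_a',[.4655,-.118],[1.95],'w1')
if b: go(*b[0][:2],.1,b[0][2])"
```

```text
cand 0.69 [176.0, 318.0] 555 [ 0.4644 -0.1107  0.006 ]
FIT tip_a [ 0.466  -0.1132  1.9731] 0.084
now [ 0.4651 -0.12    0.1501] [-3.141 -0.     1.944] t 3.75 w 0.0379 gf 0.0
  units(before turn) [0.119 0.067 1.001] units(after turn) [0.118 0.07  1.001] turn [-0.    -0.    -0.029]
```

View pics/w1.png

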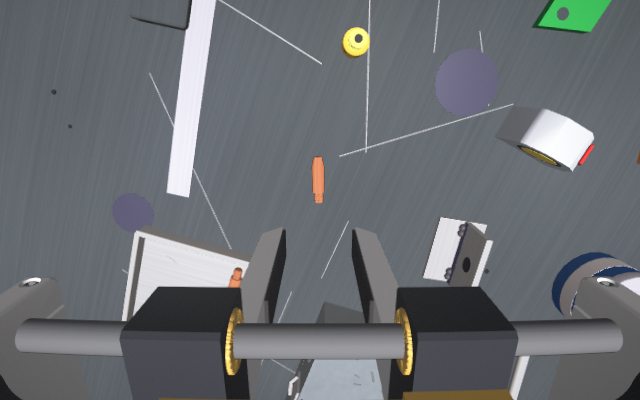

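Request:
{"api": "move_arm", "payload": {
  "increments": [
    [0.4,0.11,0.07,0.2,0,0,-0.028],
    [0.4,0,0,0.5,0,0,0],
    [0.4,0,0,0.6,0,0,0],
    [0.4,0,0,0.6,0,0,0],
    [0.4,0,0,0.5,0,0,0],
    [0.4,0,0,0.3,0,0,0],
    [0.4,0,0,0.15,0,0,0],
    [0.4,0,0,0.07,0,0,0],
    [0.4,0,0,0,0,0,0],
    [0,0,0,0,0,0,0],
    [0,0,0,0,0,0,0],
    [0,0,0,0,0,0,0],
    [0,0,0,0,0,0,0],
    [0,0,0,0,0,0,0],
    [0,0,0,0,0,0,0]
  ],
  "force": 20
}}

```text
time_s: 5.25
ee_pos: [0.4665, -0.1141, 0.0045]
eef_rot: [3.141, 0.0, 1.974]
force: [-0.4, -0.8, 5.1]
grip_width: 0.0116
grip_force: 20.0
```

Request:
{"api": "move_arm", "payload": {
  "increments": [
    [0,0,0,-0.3,0,0,0],
    [0,0,0,-0.6,0,0,0],
    [0,0,0,-0.6,0,0,0],
    [0,0,0,-0.5,0,0,0.11],
    [0,0,0,0,0,0,0.11],
    [0,0,0,0,0,0,0.107],
    [0,0,0,0,0,0,0]
  ]
}}

```text
time_s: 5.95
ee_pos: [0.4662, -0.114, 0.1042]
eef_rot: [-3.142, -0.0, 1.645]
force: [-0.6, -0.8, -0.5]
grip_width: 0.0116
grip_force: 20.0
```

```bash
python3 -c "
from h import *
go(.3677,-.2562,.009,1.647)"
```

```text
now [ 0.4662 -0.114   0.1042] [-3.142 -0.     1.645] t 5.95 w 0.0116 gf 20.000768951140344
  units(before turn) [-2.69  -2.176  1.904] units(after turn) [-2.686 -2.181  1.904] turn [-0.    -0.    -0.002]
```

Request:
{"api": "move_arm", "payload": {
  "increments": [
    [0,-0.54,-0.436,0,0,0,0],
    [0,-0.54,-0.436,0,0,0,0],
    [0,-0.54,-0.436,0,0,0,0],
    [0,-0.54,-0.436,0,0,0,0],
    [0,-0.53,-0.436,0,0,0,0],
    [0,0,0,0.3,0,0,0],
    [0,0,0,0.5,0,0,0],
    [0,0,0,0.5,0,0,0],
    [0,0,0,0.3,0,0,0],
    [0,0,0,0.2,0,0,0],
    [0,0,0,0.12,0,0,0],
    [0,0,0,0,0,0,0],
    [0,0,0,0,0,0,0],
    [0.2,0,0,0,0,0,0],
    [0.35,0,0,0,0,0,0],
    [0.35,0,0,0,0,0,0],
    [0.35,0,0,0,0,0,0],
    [0.35,0,0,-0.3,0,0,0],
    [0.35,0,0,-0.7,0,0,0],
    [0.35,0,0,-0.9,0,0,0]
  ]
}}

```text
time_s: 7.95
ee_pos: [0.367, -0.2558, 0.1033]
eef_rot: [-3.139, -0.002, 1.647]
force: [-0.0, -0.2, -0.6]
grip_width: 0.0328
grip_force: 0.0
```

```bash
python3 - <<'E'
from h import *
t=shot('top')
for d in ctrl.cut_out('tip_a',t): print(round(d['conf'],2),d['centre'],int(d['mask'].sum()),unproj([d['centre'][::-1]],t,.006)[0].round(4))
p=np.vstack([unproj([(249,216)],t,.006)]);print('tipB approx',p)
c=t['color'][195:285,220:480];cv2.imwrite('pics/t1.png',cv2.resize(c,None,fx=3,fy=3,interpolation=cv2.INTER_CUBIC))
go(p[0][0],p[0][1],.15,1.2)
E
```

```text
0.58 [256.3, 420.8] 86 [ 0.3667 -0.2567  0.006 ]
0.47 [215.8, 249.8] 75 [0.4655 0.1363 0.006 ]
tipB approx [[0.46501683 0.1381129  0.006     ]]
now [ 0.3697 -0.2579  0.1081] [3.136 0.006 1.647] t 8.05 w 0.0328 gf 0.0
  units(before turn) [ 7.748  2.509 -0.868] units(after turn) [ 8.074 -1.093 -0.839] turn [0.007 0.004 0.447]
```

View pics/t1.png

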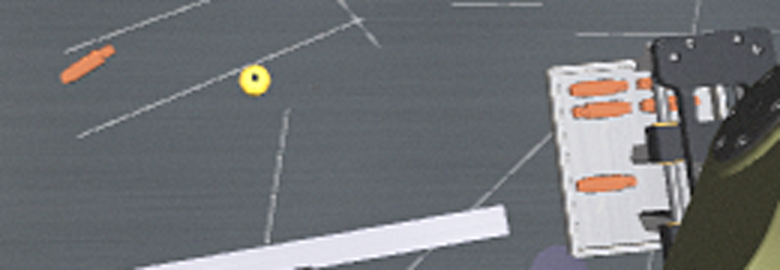

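Request:
{"api": "move_arm", "payload": {
  "increments": [
    [0.4,0,0,-0.3,0,0,-0.148],
    [0.4,0,0,-0.3,0,0,-0.148],
    [0.4,0,0,-0.25,0,0,-0.147],
    [0.4,0.59,0.557,0,0,0,0],
    [0.4,0.59,0.557,0,0,0,0],
    [0.4,0.59,0.557,0,0,0,0],
    [0.4,0.59,0.557,0,0,0,0],
    [0.4,0.59,0.557,0,0,0,0],
    [0.4,0.59,0.557,0,0,0,0],
    [0.4,0.59,0.557,0,0,0,0],
    [0.4,0.59,0.557,0,0,0,0],
    [0.4,0.59,0.557,0,0,0,0],
    [0.4,0.59,0.557,0,0,0,0],
    [0.4,0,0,0,0,0,0],
    [0.4,0,0,0,0,0,0]
  ]
}}

```text
time_s: 9.55
ee_pos: [0.463, 0.1382, 0.1451]
eef_rot: [-3.141, -0.0, 2.092]
force: [0.4, -0.1, -0.3]
grip_width: 0.0374
grip_force: 0.0
```

```bash
python3 -c "
from look import *
b=look('tip_a',[.465,.138],[2.09])
if b: go(*b[0][:2],.0035,b[0][2])"
```

```text
cand 0.59 [183.0, 320.0] 487 [0.4646 0.1401 0.006 ]
FIT tip_a [0.466  0.1405 2.1503] 0.112
now [0.463  0.1371 0.1454] [-3.141 -0.     2.089] t 9.65 w 0.0377 gf 0.0
  units(before turn) [0.029 0.088 2.839] units(after turn) [0.024 0.088 2.839] turn [-0.001 -0.    -0.061]
```

Request:
{"api": "move_arm", "payload": {
  "increments": [
    [0.4,0.02,0.085,0.2,0,0,-0.06],
    [0.4,0,0,0.5,0,0,0],
    [0.4,0,0,0.6,0,0,0],
    [0.4,0,0,0.6,0,0,0],
    [0.4,0,0,0.5,0,0,0],
    [0.4,0,0,0.25,0,0,0],
    [0.4,0,0,0.13,0,0,0],
    [0.4,0,0,0.05,0,0,0],
    [0.4,0,0,0,0,0,0],
    [0,0,0,0,0,0,0],
    [0,0,0,0,0,0,0],
    [0,0,0,0,0,0,0],
    [0,0,0,0,0,0,0],
    [0,0,0,0,0,0,0],
    [0,0,0,-0.3,0,0,0],
    [0,0,0,-0.7,0,0,0.125],
    [0,0,0,-0.7,0,0,0.125],
    [0,0,0,-0.3,0,0,0.125],
    [0,0,0,0,0,0,0.125],
    [0,0,0,0,0,0,0]
  ]
}}

```text
time_s: 11.65
ee_pos: [0.4666, 0.1409, 0.1046]
eef_rot: [3.141, -0.0, 1.648]
force: [0.1, 0.2, -0.7]
grip_width: 0.0115
grip_force: 20.0
```

```bash
python3 -c "
from h import *
c,s=np.cos(.0765),np.sin(.0765);x,y=-.02,-.029
go(.3901+c*x-s*y,-.2866+s*x+c*y,.008,1.647)"
```

```text
now [0.4666 0.1409 0.1046] [ 3.141 -0.     1.648] t 11.65 w 0.0115 gf 20.00090384390205
  units(before turn) [-8.986 -2.584  1.929] units(after turn) [-8.988 -2.575  1.932] turn [ 0.001 -0.     0.001]
```

Request:
{"api": "move_arm", "payload": {
  "increments": [
    [0,-0.749,-0.215,0,0,0,0],
    [0,-0.749,-0.215,0,0,0,0],
    [0,-0.749,-0.215,0,0,0,0],
    [0,-0.749,-0.215,0,0,0,0],
    [0,-0.749,-0.215,0,0,0,0],
    [0,-0.749,-0.215,0,0,0,0],
    [0,-0.749,-0.215,0,0,0,0],
    [0,-0.749,-0.215,0,0,0,0],
    [0,-0.749,-0.215,0,0,0,0],
    [0,-0.749,-0.215,0,0,0,0],
    [0,-0.749,-0.215,0,0,0,0],
    [0,-0.749,-0.215,0,0,0,0],
    [0,0,0,0,0,0,0],
    [0,0,0,0.5,0,0,0],
    [0,0,0,0.5,0,0,0],
    [0,0,0,0.3,0,0,0],
    [0,0,0,0.2,0,0,0],
    [0,0,0,0,0,0,0]
  ]
}}

```text
time_s: 13.45
ee_pos: [0.373, -0.3165, 0.0281]
eef_rot: [-3.14, -0.002, 1.652]
force: [-0.0, 0.1, 0.4]
grip_width: 0.0115
grip_force: 20.0
```

Request:
{"api": "move_arm", "payload": {
  "increments": [
    [0,0,0,0.2,0,0,0],
    [0,0,0,0.13,0,0,0],
    [0,0,0,0.08,0,0,0],
    [0,0,0,0,0,0,0],
    [0,0,0,0,0,0,0],
    [0.2,0,0,0,0,0,0],
    [0.35,0,0,0,0,0,0],
    [0.35,0,0,0,0,0,0],
    [0.35,0,0,0,0,0,0],
    [0.4,0,0,-0.3,0,0,0],
    [0.4,0,0,-0.7,0,0,0],
    [0.4,0,0,-0.9,0,0,0],
    [0.4,0,0,-0.9,0,0,0],
    [0.4,0,0,0,0,0,0]
  ]
}}

```text
time_s: 14.85
ee_pos: [0.3751, -0.319, 0.1543]
eef_rot: [3.136, 0.007, 1.65]
force: [-0.4, -1.3, -0.4]
grip_width: 0.0375
grip_force: 0.0
```

```bash
python3 - <<'E'
from look import *
look('tip_a',[.3724,-.317],[1.65],'w2',.003)
go(.4508,.0104,.16,1.57)
E
```

```text
cand 0.7 [180.0, 314.0] 559 [ 0.3726 -0.3175  0.009 ]
FIT tip_a [ 0.3743 -0.3161  1.6709] 0.115
  cand 0.65 [114.0, 313.0] 594 [ 0.367  -0.2543  0.009 ]
now [ 0.3735 -0.3175  0.1492] [3.14e+00 1.00e-03 1.65e+00] t 14.95 w 0.0377 gf 0.0
  units(before turn) [ 6.415  2.059 -0.221] units(after turn) [ 6.559  1.541 -0.215] turn [0.001 0.001 0.08 ]
```

View pics/w2.png

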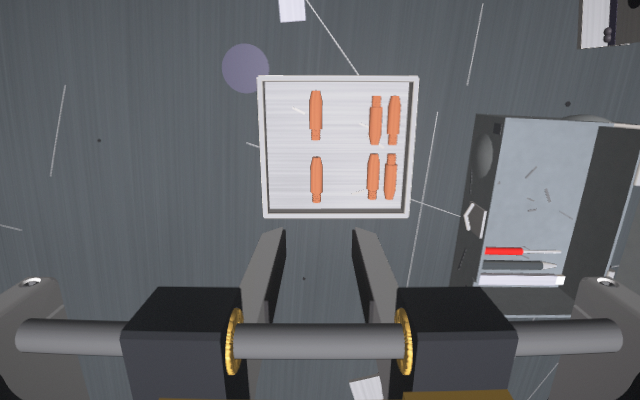

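Request:
{"api": "move_arm", "payload": {
  "increments": [
    [0.5,0.713,0.229,0,0,0,0],
    [0.5,0.713,0.229,0,0,0,0],
    [0.5,0.713,0.229,0,0,0,0],
    [0.5,0.713,0.229,0,0,0,0],
    [0.5,0.713,0.229,0,0,0,0],
    [0.5,0.713,0.229,0,0,0,0],
    [0.5,0.713,0.229,0,0,0,0],
    [0.5,0.713,0.229,0,0,0,0],
    [0.5,0.713,0.229,0,0,0,0],
    [0.5,0,0,0,0,0,0],
    [0.5,0,0,0,0,0,0]
  ]
}}

```text
time_s: 16.05
ee_pos: [0.4502, 0.0111, 0.1474]
eef_rot: [-3.139, -0.0, 1.652]
force: [0.4, 0.8, -0.0]
grip_width: 0.0473
grip_force: 0.0
```

```bash
python3 - <<'E'
from look import *
b=look('diffuser',[.45,.01],[0])
if b: go(*b[0][:2],.004,1.62)
E
```

```text
cand 0.97 [183.0, 321.0] 518 [0.4529 0.0136 0.012 ]
FIT diffuser [0.4507 0.0124 0.2569] 0.085
now [0.4503 0.01   0.1479] [-3.14  -0.     1.649] t 16.15 w 0.0472 gf 0.0
  units(before turn) [0.047 0.017 2.879] units(after turn) [0.048 0.011 2.879] turn [-0.002 -0.     0.029]
```

Request:
{"api": "move_arm", "payload": {
  "increments": [
    [0.5,0.047,0.017,0.2,0,0,0.029],
    [0.5,0,0,0.5,0,0,0],
    [0.5,0,0,0.6,0,0,0],
    [0.5,0,0,0.6,0,0,0],
    [0.5,0,0,0.5,0,0,0],
    [0.5,0,0,0.27,0,0,0],
    [0.5,0,0,0.15,0,0,0],
    [0.5,0,0,0.05,0,0,0],
    [0.5,0,0,0,0,0,0],
    [0,0,0,0,0,0,0],
    [0,0,0,0,0,0,0],
    [0,0,0,0,0,0,0],
    [0,0,0,0,0,0,0],
    [0,0,0,0,0,0,0],
    [0,0,0,-0.3,0,0,0],
    [0,0,0,-0.7,0,0,0],
    [0,0,0,-0.7,0,0,0],
    [0,0,0,-0.3,0,0,0],
    [0,0,0,0,0,0,0],
    [0,0,0,0,0,0,0]
  ]
}}

```text
time_s: 18.15
ee_pos: [0.4511, 0.0131, 0.1045]
eef_rot: [-3.141, -0.0, 1.621]
force: [-0.6, -0.2, -1.4]
grip_width: 0.021
grip_force: 20.0
```

```bash
python3 -c "
from h import *
go(.5646,.3161,.0075,1.62)"
```

```text
now [0.4511 0.0131 0.1045] [-3.141 -0.     1.621] t 18.15 w 0.021 gf 19.99990156473359
  units(before turn) [5.939 2.571 1.94 ] units(after turn) [5.942 2.565 1.941] turn [-0.    -0.     0.001]
```

Request:
{"api": "move_arm", "payload": {
  "increments": [
    [0,0.66,0.285,0,0,0,0],
    [0,0.66,0.285,0,0,0,0],
    [0,0.66,0.285,0,0,0,0],
    [0,0.66,0.285,0,0,0,0],
    [0,0.66,0.285,0,0,0,0],
    [0,0.66,0.285,0,0,0,0],
    [0,0.66,0.285,0,0,0,0],
    [0,0.66,0.285,0,0,0,0],
    [0,0.66,0.285,0,0,0,0],
    [0,0,0,0,0,0,0],
    [0,0,0,0.5,0,0,0],
    [0,0,0,0.6,0,0,0],
    [0,0,0,0.4,0,0,0],
    [0,0,0,0.2,0,0,0],
    [0,0,0,0,0,0,0],
    [0,0,0,0,0,0,0]
  ]
}}

```text
time_s: 19.75
ee_pos: [0.5649, 0.316, 0.0207]
eef_rot: [3.141, -0.0, 1.621]
force: [-0.5, -0.3, -0.5]
grip_width: 0.0212
grip_force: 20.0
```

Request:
{"api": "move_arm", "payload": {
  "increments": [
    [0,0,0,0.13,0,0,0],
    [0,0,0,0.08,0,0,0],
    [0,0,0,0.05,0,0,0],
    [0,0,0,0,0,0,0],
    [0,0,0,0,0,0,0],
    [0.3,0,0,0,0,0,0],
    [0.45,0,0,0,0,0,0],
    [0.45,0,0,0,0,0,0],
    [0.45,0,0,0,0,0,0],
    [0.45,0,0,-0.3,0,0,0],
    [0.45,0,0,-0.7,0,0,0],
    [0.45,0,0,-0.9,0,0,0],
    [0.45,0,0,-0.8,0,0,0],
    [0.45,0,0,-0.3,0,0,0],
    [0.45,0,0,0,0,0,0]
  ]
}}

```text
time_s: 21.25
ee_pos: [0.5655, 0.3165, 0.1603]
eef_rot: [3.137, -0.002, 1.621]
force: [-0.1, -0.5, -0.2]
grip_width: 0.0421
grip_force: 0.0
```

```bash
python3 - <<'E'
from look import *
look('diffuser',[.5646,.3161],[0],'w3',.003)
go(.6221,.124,.15,1.621)
E
```

```text
cand 0.84 [186.0, 317.0] 500 [0.5653 0.3138 0.015 ]
FIT diffuser [0.5655 0.3155 0.0374] 0.062
now [0.5642 0.3159 0.1561] [-3.140e+00  1.000e-03  1.621e+00] t 21.35 w 0.0424 gf 0.0
  units(before turn) [-3.89   0.965  0.123] units(after turn) [-3.891  0.964  0.122] turn [-0.001  0.001 -0.   ]
```

View pics/w3.png

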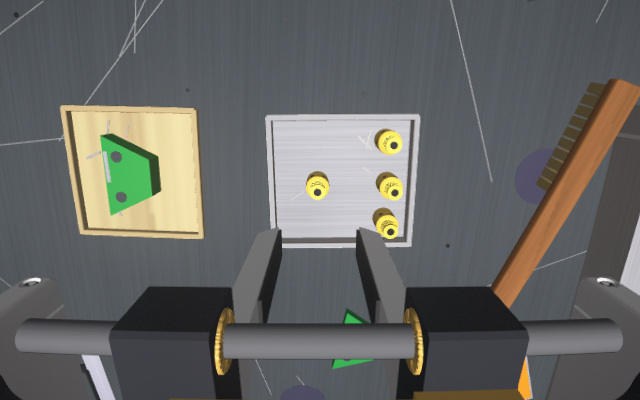

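Request:
{"api": "move_arm", "payload": {
  "increments": [
    [0.7,0,0,0,0,0,0.092],
    [0.7,0,0,0,0,0,0.091],
    [0.7,-0.61,0.276,0,0,0,0],
    [0.7,-0.61,0.276,0,0,0,0],
    [0.7,-0.61,0.276,0,0,0,0],
    [0.7,-0.61,0.276,0,0,0,0],
    [0.7,-0.61,0.276,0,0,0,0],
    [0.7,-0.6,0.276,0,0,0,0],
    [0.7,0,0,0,0,0,0],
    [0.7,0,0,0,0,0,0]
  ]
}}

```text
time_s: 22.35
ee_pos: [0.622, 0.1238, 0.1553]
eef_rot: [-3.139, 0.001, 1.437]
force: [-0.1, 0.6, -0.1]
grip_width: 0.0659
grip_force: 0.0
```

```bash
python3 - <<'E'
from look import *
b=look('gusset',[.622,.124],[-.13])
if b: go(*b[0][:2],.004,b[0][2]+np.pi/2)
E
```

```text
cand 0.85 [179.0, 315.0] 2751 [0.6191 0.1267 0.005 ]
FIT gusset [ 0.6223  0.1243 -0.1508] 0.018
now [0.6219 0.1251 0.1561] [-3.14   0.     1.439] t 22.45 w 0.066 gf 0.0
  units(before turn) [-0.013  0.014  3.042] units(after turn) [-0.013  0.009  3.042] turn [-0.002  0.     0.019]
```

Request:
{"api": "move_arm", "payload": {
  "increments": [
    [0.7,-0.013,0.009,0.3,0,0,0.019],
    [0.7,0,0,0.6,0,0,0],
    [0.7,0,0,0.6,0,0,0],
    [0.7,0,0,0.6,0,0,0],
    [0.7,0,0,0.5,0,0,0],
    [0.7,0,0,0.27,0,0,0],
    [0.7,0,0,0.13,0,0,0],
    [0.7,0,0,0.05,0,0,0],
    [0.7,0,0,0,0,0,0],
    [0,0,0,0,0,0,0],
    [0,0,0,0,0,0,0],
    [0,0,0,0,0,0,0],
    [0,0,0,0,0,0,0],
    [0,0,0,0,0,0,0],
    [0,0,0,0,0,0,0],
    [0,0,0,-0.2,0,0,0],
    [0,0,0,-0.5,0,0,0],
    [0,0,0,-0.7,0,0,0],
    [0,0,0,-0.6,0,0,0],
    [0,0,0,0,0,0,0]
  ],
  "force": 35
}}

```text
time_s: 24.45
ee_pos: [0.6248, 0.1238, 0.1096]
eef_rot: [3.135, -0.002, 1.419]
force: [0.3, 0.9, -3.2]
grip_width: 0.044
grip_force: 35.0
```

```bash
python3 -c "
from h import *
go(.3809,.3165,.15,1.587)"
```

```text
now [0.6248 0.1238 0.1096] [ 3.135e+00 -2.000e-03  1.419e+00] t 24.45 w 0.044 gf 34.99908685684204
  units(before turn) [ 3.073 -5.399 -0.84 ] units(after turn) [ 3.933 -4.814 -0.809] turn [ 0.007 -0.001 -0.168]
```

Request:
{"api": "move_arm", "payload": {
  "increments": [
    [0,0,0,-0.2,0,0,-0.056],
    [0,0,0,-0.3,0,0,-0.056],
    [0,0,0,-0.3,0,0,-0.056],
    [0,0.388,-0.802,0,0,0,0],
    [0,0.388,-0.802,0,0,0,0],
    [0,0.388,-0.802,0,0,0,0],
    [0,0.388,-0.802,0,0,0,0],
    [0,0.388,-0.802,0,0,0,0],
    [0,0.388,-0.802,0,0,0,0],
    [0,0,0,0,0,0,0],
    [0,0,0,0,0,0,0],
    [0,0,0,0,0,0,0]
  ]
}}

```text
time_s: 25.65
ee_pos: [0.381, 0.2357, 0.1444]
eef_rot: [-3.141, 0.0, 1.586]
force: [-1.0, 0.0, -3.2]
grip_width: 0.0444
grip_force: 35.0
```

```bash
python3 - <<'E'
from look import *
p=shot('wrist');cv2.imwrite('pics/w4.png',p['color'])
print(ctrl.get_obs()['ee_pos'],ctrl.get_obs()['eef_rot'])
for d in ctrl.cut_out('gusset_tray',p):
    c=unproj([d['centre'][::-1]],p,.006)[0];print(d['conf'],c)
    if np.hypot(*(c[:2]-[.381,.3165]))<.06: print(fit('gusset_tray',[(p,d['mask'])],[.381,.3165,.016]))
# green stack: colour mask, top block of two gussets z 3..23
M['stack']=[M['gusset'][0]*[1,1,2]]
hsv=cv2.cvtColor(p['color'],cv2.COLOR_BGR2HSV);g=cv2.inRange(hsv,(45,80,30),(80,255,255))
n,l,s,ce=cv2.connectedComponentsWithStats(g)
for i in range(1,n):
    if s[i,4]>150:
        c=unproj([ce[i]],p,.018)[0];print(s[i],c.round(4))
        if np.hypot(*(c[:2]-[.381,.3165]))<.05: 
            m=cv2.morphologyEx((l==i).astype(np.uint8),cv2.MORPH_CLOSE,np.ones((15,15)))
            print(fit('stack',[(p,m)],[.381,.3165,.016],.003))
E
```

```text
[0.38116237 0.23561338 0.14436593] [-3.14124765e+00  3.11298615e-04  1.58584523e+00]
0.89 [0.38361045 0.31872468 0.006     ]
(array([0.38122658, 0.31731627, 0.01585245]), np.float64(0.05377722226929926))
[ 294   50   54   95 3284] [0.3808 0.316  0.018 ]
(array([0.38213364, 0.31571382, 0.01351963]), np.float64(0.015936652637532633))
[ 276  175   86  135 7284] [0.3802 0.1803 0.018 ]
```

View pics/w4.png

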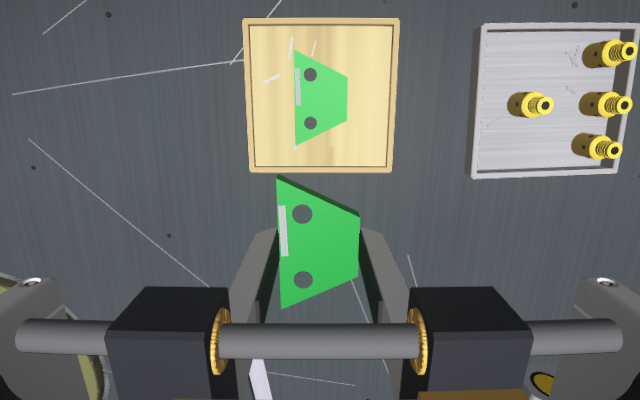

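```bash
python3 - <<'E'
from look import *
p=shot('wrist');o=ctrl.get_obs()
hsv=cv2.cvtColor(p['color'],cv2.COLOR_BGR2HSV);g=cv2.inRange(hsv,(40,60,15),(85,255,255))
n,l,s,ce=cv2.connectedComponentsWithStats(g)
M['stack']=[M['gusset'][0]*[1,1,2]]
for i in range(1,n):
    if s[i,4]<500: continue
    m=cv2.morphologyEx((l==i).astype(np.uint8),cv2.MORPH_CLOSE,np.ones((25,25)))
    if ce[i][1]<150: st,f=fit('stack',[(p,m)],[.381,.3165,.016],.003)
    elif 150<ce[i][1]<320: he,f=fit('gusset',[(p,m)],[.381,.2357,.016],o['ee_pos'][2]-.0036)
    print(s[i],f)
print('stack',st,'held',he,o['ee_pos'],o['eef_rot'])
dy=st[2]-he[2];T=o['eef_rot'][2]+dy
off=Ro.from_euler('z',dy).apply(np.array([*he[:2],0])-[*o['ee_pos'][:2],0])
go(st[0]-off[0],st[1]-off[1],.023+.0036+.0005,T)
E
```

```text
[ 293   50   55   95 3353] 0.01783380482075203
[ 265  174  110  136 7957] 0.11359636749553326
stack [0.38219041 0.31582783 0.01550479] held [0.38168907 0.23641412 0.0112876 ] [0.3810699  0.2355921  0.14440276] [-3.14111379e+00  2.65251522e-04  1.58562581e+00]
now [0.3811 0.2356 0.1444] [-3.141  0.     1.586] t 25.8 w 0.0441 gf 34.99911904335022
  units(before turn) [1.589 0.035 2.346] units(after turn) [1.588 0.04  2.346] turn [-0.     0.    -0.004]
```

Request:
{"api": "move_arm", "payload": {
  "increments": [
    [0,0.4,0.01,0,0,0,0],
    [0,0.4,0.01,0,0,0,0],
    [0,0.4,0.01,0,0,0,0],
    [0,0.4,0,0,0,0,0],
    [0,0,0,0.3,0,0,0],
    [0,0,0,0.6,0,0,0],
    [0,0,0,0.6,0,0,0],
    [0,0,0,0.4,0,0,0],
    [0,0,0,0.2,0,0,0],
    [0,0,0,0,0,0,0],
    [0,0,0,0,0,0,0],
    [0,0,0,0,0,0,0]
  ]
}}

```text
time_s: 27.0
ee_pos: [0.3813, 0.3164, 0.0408]
eef_rot: [3.14, -0.001, 1.587]
force: [0.7, 0.3, -2.4]
grip_width: 0.044
grip_force: 35.0
```

```bash
python3 - <<'E'
from h import *
go(.3815,.3155,.0268,1.586)
p=shot('wrist');cv2.imwrite('pics/w5.png',p['color'][90:340,170:470].repeat(2,0).repeat(2,1))
E
```

```text
now [0.3813 0.3164 0.0408] [ 3.140e+00 -1.000e-03  1.587e+00] t 27.0 w 0.044 gf 34.999186992645264
  units(before turn) [-0.018  0.003  0.28 ] units(after turn) [-0.018  0.003  0.28 ] turn [ 0.001 -0.001  0.001]
```

View pics/w5.png

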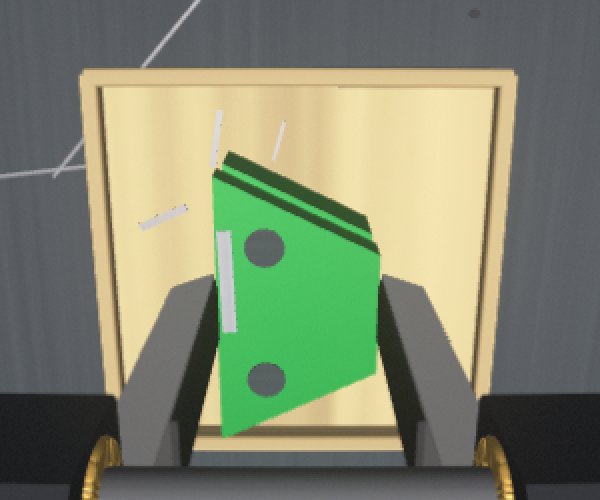

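Request:
{"api": "move_arm", "payload": {
  "increments": [
    [0,-0.008,0,0.12,0,0,0],
    [0,0,0,0.08,0,0,0],
    [0,0,0,0.05,0,0,0],
    [0,0,0,0.02,0,0,0],
    [0,0,0,0,0,0,0],
    [0,0,0,0,0,0,0]
  ]
}}

```text
time_s: 27.65
ee_pos: [0.3807, 0.3157, 0.0281]
eef_rot: [3.142, 0.0, 1.587]
force: [-12.4, -8.6, 31.7]
grip_width: 0.0443
grip_force: 35.0
```

Request:
{"api": "move_arm", "payload": {
  "increments": [
    [0,0,0,-0.025,0,0,0],
    [0,0,0,0,0,0,0],
    [0.5,0,0,0,0,0,0],
    [0.6,0,0,0,0,0,0],
    [0.65,0,0,0,0,0,0],
    [0.65,0,0,0,0,0,0],
    [0.65,0,0,-0.2,0,0,0],
    [0.65,0,0,-0.5,0,0,0],
    [0.65,0,0,-0.8,0,0,0],
    [0.65,0,0,-0.8,0,0,0],
    [0.65,0,0,-0.4,0,0,0],
    [0.65,0,0,0,0,0,0],
    [0.65,0,0,0,0,0,0]
  ]
}}

```text
time_s: 28.95
ee_pos: [0.3805, 0.3156, 0.1624]
eef_rot: [3.141, -0.0, 1.587]
force: [-0.5, 0.0, -0.2]
grip_width: 0.0612
grip_force: 0.0
```

```bash
python3 - <<'E'
from look import *
M['stack3']=[M['gusset'][0]*[1,1,3]]
p=shot('wrist');hsv=cv2.cvtColor(p['color'],cv2.COLOR_BGR2HSV);g=cv2.inRange(hsv,(40,60,15),(85,255,255))
n,l,s,ce=cv2.connectedComponentsWithStats(g)
i=1+s[1:,4].argmax();m=cv2.morphologyEx((l==i).astype(np.uint8),cv2.MORPH_CLOSE,np.ones((25,25)))
print(s[i],fit('stack3',[(p,m)],[.381,.3165,.016],.003))
cv2.imwrite('pics/w6.png',p['color'][90:340,170:470].repeat(2,0).repeat(2,1))
go(.6394,-.0014,.18,-.174+np.pi)
E
```

```text
[ 294  142   50   85 2792] (array([0.3812321 , 0.3157828 , 0.01469063]), np.float64(0.02475345167652865))
now [0.3803 0.3154 0.1616] [-3.140e+00  1.000e-03  1.587e+00] t 29.0 w 0.061 gf 0.0
  units(before turn) [-6.417  5.08  -0.368] units(after turn) [-6.2   -5.342 -0.368] turn [-1.000e-03 -0.000e+00 -1.381e+00]
```

View pics/w6.png

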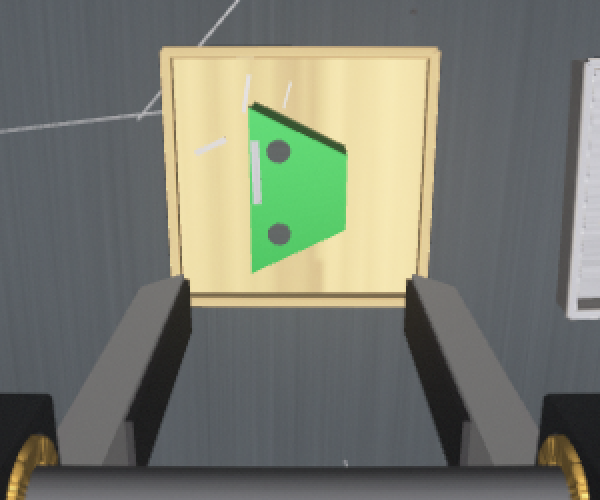

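Request:
{"api": "move_arm", "payload": {
  "increments": [
    [0.6,0,0,-0.1,0,0,-0.138],
    [0.6,0,0,-0.1,0,0,-0.138],
    [0.6,0,0,-0.1,0,0,-0.138],
    [0.6,0,0,-0.1,0,0,-0.138],
    [0.6,0,0,0,0,0,-0.138],
    [0.6,0,0,0,0,0,-0.138],
    [0.6,0,0,0,0,0,-0.138],
    [0.6,0,0,0,0,0,-0.138],
    [0.6,0,0,0,0,0,-0.138],
    [0.6,0,0,0,0,0,-0.138],
    [0.6,0,0,0,0,0,0]
  ]
}}

```text
time_s: 30.1
ee_pos: [0.3803, 0.3154, 0.1812]
eef_rot: [-3.14, -0.002, 2.969]
force: [-0.4, 0.5, -0.5]
grip_width: 0.0565
grip_force: 0.0
```

Request:
{"api": "move_arm", "payload": {
  "increments": [
    [0.6,-0.564,-0.486,0,0,0,0],
    [0.6,-0.564,-0.486,0,0,0,0],
    [0.6,-0.564,-0.486,0,0,0,0],
    [0.6,-0.564,-0.486,0,0,0,0],
    [0.6,-0.564,-0.486,0,0,0,0],
    [0.6,-0.564,-0.486,0,0,0,0],
    [0.6,-0.564,-0.486,0,0,0,0],
    [0.6,-0.564,-0.486,0,0,0,0],
    [0.6,-0.564,-0.486,0,0,0,0],
    [0.6,-0.564,-0.486,0,0,0,0],
    [0.6,-0.564,-0.486,0,0,0,0],
    [0.6,0,0,0,0,0,0],
    [0.6,0,0,0,0,0,0],
    [0.6,0,0,0,0,0,0]
  ]
}}

```text
time_s: 31.5
ee_pos: [0.6391, -0.0007, 0.1819]
eef_rot: [3.142, -0.001, 2.966]
force: [-0.0, 1.3, 0.7]
grip_width: 0.0566
grip_force: 0.0
```

```bash
python3 - <<'E'
from look import *
M['tape']=[np.vstack([box(-32,32,-16,16,0,36),box(-26,26,-16,16,52,52),box(-15,15,-16,16,60,60)])]
b=look('tape',[.6394,-.0014],[-.174],'w7')
if b: go(*b[0][:2],.015,b[0][2]+np.pi)
E
```

```text
cand 0.79 [180.0, 319.0] 2362 [0.6399 0.0014 0.03  ]
FIT tape [ 0.6411  0.0011 -0.1013] 0.05
now [ 6.393e-01 -5.000e-04  1.826e-01] [ 3.142 -0.     2.967] t 31.6 w 0.0562 gf 0.0
  units(before turn) [-0.03   0.038  3.351] units(after turn) [-0.033  0.036  3.351] turn [ 0.    -0.    -0.074]
```

View pics/w7.png

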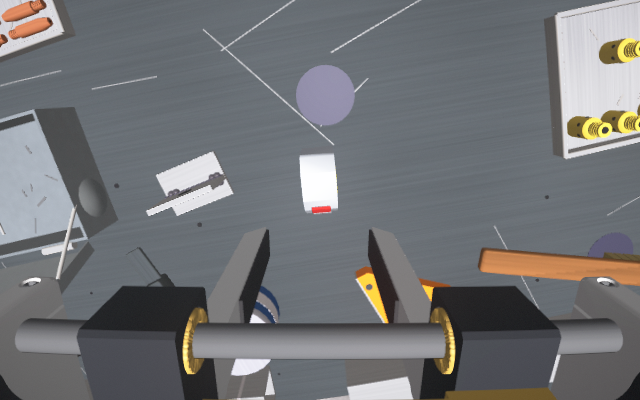

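Request:
{"api": "move_arm", "payload": {
  "increments": [
    [0.6,-0.033,0.036,0.3,0,0,-0.074],
    [0.6,0,0,0.6,0,0,0],
    [0.6,0,0,0.6,0,0,0],
    [0.6,0,0,0.6,0,0,0],
    [0.6,0,0,0.6,0,0,0],
    [0.6,0,0,0.4,0,0,0],
    [0.6,0,0,0.25,0,0,0],
    [0.6,0,0,0,0,0,0],
    [0.6,0,0,0,0,0,0],
    [0,0,0,0,0,0,0],
    [0,0,0,0,0,0,0],
    [0,0,0,0,0,0,0],
    [0,0,0,0,0,0,0],
    [0,0,0,0,0,0,0],
    [0,0,0,0,0,0,0]
  ],
  "force": 35
}}

```text
time_s: 33.1
ee_pos: [0.6419, -0.0001, 0.0156]
eef_rot: [-3.142, 0.001, 3.041]
force: [-0.6, -0.1, 6.0]
grip_width: 0.0319
grip_force: 35.0
```

Request:
{"api": "move_arm", "payload": {
  "increments": [
    [0,0,0,-0.2,0,0,0],
    [0,0,0,-0.6,0,0,0],
    [0,0,0,-0.8,0,0,0],
    [0,0,0,-0.8,0,0,0],
    [0,0,0,-0.6,0,0,-0.07],
    [0,0,0,0,0,0,-0.07],
    [0,0.45,0,0,0,0,0],
    [0,0.45,0,0,0,0,0],
    [0,0.48,0,0,0,0,0],
    [0,0,-0.6,0,0,0,0],
    [0,0,-0.6,0,0,0,0],
    [0,0,-0.6,0,0,0,0],
    [0,0,-0.6,0,0,0,0],
    [0,0,-0.6,0,0,0,0],
    [0,0,0,0,0,0,0],
    [0,0,0,0,0,0,0]
  ]
}}

```text
time_s: 34.7
ee_pos: [0.5783, -0.1527, 0.165]
eef_rot: [3.141, -0.0, -3.103]
force: [0.2, 0.5, -3.5]
grip_width: 0.0319
grip_force: 35.0
```

```bash
python3 - <<'E'
from look import *
go(.5844,-.3049,.019,3.18)
p=shot('wrist');cv2.imwrite('pics/w8.png',p['color'])
E
```

```text
now [ 0.5783 -0.1527  0.165 ] [ 3.141 -0.    -3.103] t 34.7 w 0.0319 gf 34.96680200099945
  units(before turn) [-0.008 -3.047  2.918] units(after turn) [-0.005 -3.045  2.919] turn [ 0. -0. -0.]
```

View pics/w8.png

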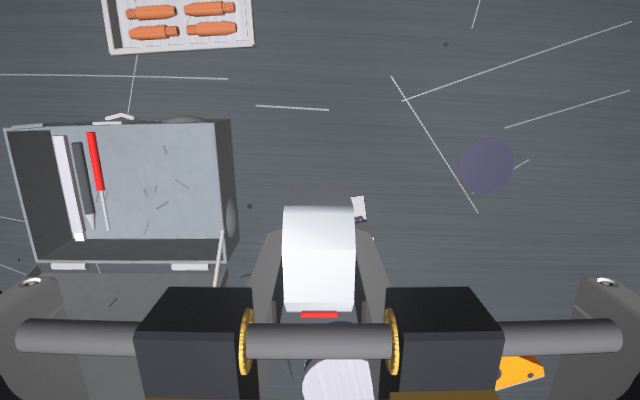

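Request:
{"api": "move_arm", "payload": {
  "increments": [
    [0,0,-0.6,0,0,0,0],
    [0,0,-0.6,0,0,0,0],
    [0,0,-0.6,0,0,0,0],
    [0,0,-0.6,0,0,0,0],
    [0,0,-0.64,0,0,0,0],
    [0,0,0,0,0,0,0],
    [0,0,0,0.4,0,0,0],
    [0,0,0,0.6,0,0,0],
    [0,0,0,0.6,0,0,0],
    [0,0,0,0.5,0,0,0],
    [0,0,0,0.3,0,0,0],
    [0,0,0,0.2,0,0,0],
    [0,0,0,0,0,0,0],
    [0,0,0,0,0,0,0]
  ]
}}

```text
time_s: 36.15
ee_pos: [0.5851, -0.3045, 0.0361]
eef_rot: [-3.141, 0.001, -3.102]
force: [0.2, -0.5, -2.7]
grip_width: 0.0317
grip_force: 35.0
```

Contact is expected at z ≈ 0.0186.

Request:
{"api": "move_arm", "payload": {
  "increments": [
    [0,0,0,0.15,0,0,0],
    [0,0,0,0.1,0,0,0],
    [0,0,0,0.06,0,0,0],
    [0,0,0,0.02,0,0,0],
    [0,0,0,0,0,0,0],
    [0,0,0,0,0,0,0]
  ]
}}

```text
time_s: 36.75
ee_pos: [0.5845, -0.3045, 0.0185]
eef_rot: [-3.142, 0.0, -3.102]
force: [-0.8, -0.6, -2.2]
grip_width: 0.0319
grip_force: 35.0
```

Request:
{"api": "move_arm", "payload": {
  "increments": [
    [0,0,0,0.01,0,0,0],
    [0,0,0,0.01,0,0,0],
    [0,0,0,0,0,0,0]
  ]
}}

```text
time_s: 37.05
ee_pos: [0.5846, -0.3046, 0.0186]
eef_rot: [-3.141, 0.0, -3.102]
force: [-4.7, 2.9, 8.2]
grip_width: 0.0317
grip_force: 35.0
```

Touching; release and rise.

Request:
{"api": "move_arm", "payload": {
  "increments": [
    [0.45,0,0,0,0,0,0],
    [0.5,0,0,0,0,0,0],
    [0.5,0,0,0,0,0,0],
    [0.5,0,0,0,0,0,0],
    [0.5,0,0,-0.2,0,0,0],
    [0.5,0,0,-0.5,0,0,0],
    [0.5,0,0,-0.8,0,0,0],
    [0.5,0,0,-0.8,0,0,0],
    [0.5,0,0,-0.8,0,0,0],
    [0.5,0,0,-0.4,0,0,0],
    [0.5,0.8,0,0,0,0,0],
    [0.5,0.8,0,0,0,0,0],
    [0.5,0.8,0,0,0,0,0],
    [0.5,0.6,0,0,0,0,0],
    [0.5,0,0,0,0,0,0],
    [0.5,0,0,0,0,0,0]
  ]
}}

```text
time_s: 38.65
ee_pos: [0.4348, -0.3106, 0.1936]
eef_rot: [-3.141, 0.001, -3.103]
force: [-0.6, -0.1, 0.3]
grip_width: 0.0472
grip_force: 0.0
```

```bash
python3 - <<'E'
from h import *
p=shot('side');cv2.imwrite('pics/s9.png',p['color']);p=shot('top');cv2.imwrite('pics/t9.png',p['color'][90:310,110:530].repeat(1,0))
E
```

```text
(no output)
```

View pics/s9.png

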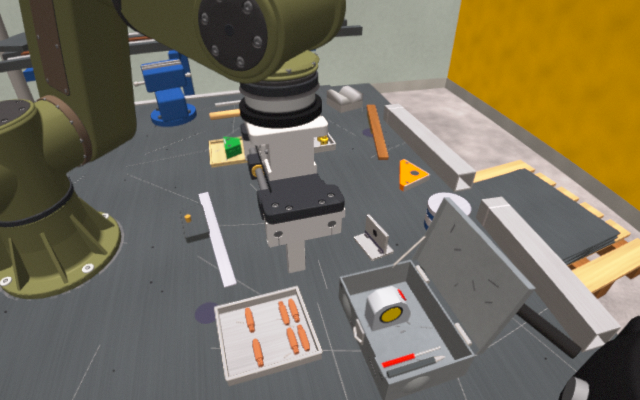

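View pics/t9.png

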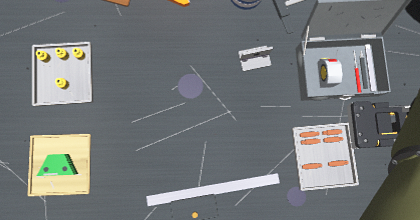

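```bash
python3 -c "
from station import ctrl
print(ctrl.hand_in())"
```

```text
the job is handed in; nothing more can be done
None
```

I handed the job in at about 39 s, with the final pictures showing both copper tips and the diffuser in their trays, the gusset squared on its stack, the tape measure standing in the tool box, and the tee bracket still standing where it was.

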